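# Complete the stub block and hold the sprung calipers at the line

### The arm

A 6-joint arm with a two-finger parallel gripper is mounted at the origin on a cart in front of the work surface, level with it; the furniture and walls round the work are solid. World frame = base frame: x ahead of the robot, y to its left, z up, the work surface at z = 0. Lengths are in m, angles in rad, forces in N, time in s.
With the tool pointing down it reaches from about 0.3 to 0.775 m from the base axis. Payload 14.6 kg.
Tool frame: the origin (TCP) lies on the centre line of the jaws, within the pads' length; the fingertips stand 19 mm ahead of it and the grasp point (between the pads) is the TCP; z points along the fingers, y is the line along which they close (so a half turn about z gives the same grasp; the last joint's range is limited). The gripper opens to 94 mm and grips with 3 to 60 N. Pads are 16 mm wide; open, the fingers measure 119 mm over their backs; the gripper's body (75 mm by 177 mm) begins 78 mm behind the grasp point.
Start: joints at [-1.273, 0.3, 1.521, -0, 1.321, -0.067], TCP at [0.196, -0.514, 0.224] pointing down, gripper open.
Joint ranges: [-3.03, 3.03], [-0.79, 2.21], [0.23, 2.52], [-1.04, 4.18], [0, 3.07], [-2.55, 2.55]. Speed limits (rad/s): [2.22, 2.22, 2.57, 3.14, 3.14, 3.14].

### API

Orientations are given as a rotation vector (axis times angle).
In Python, from plant import bot, camera, camera_info, ticket, models gives the robot as it stands. Calls block until the motion is done:
- bot.move_pose(position, orientation): joint-space move of the TCP to a pose.
- bot.servo_line(position, ori=None, feed=0.15): straight line of the TCP; ori=None keeps the orientation; feed is the mean speed in m/s.
- bot.set_joints(angles): joint-space move.
- bot.open_jaws() and bot.gripper_close(squeeze=None): open the fingers fully, or close them until they stop; squeeze is the grip in N (None keeps the last).
- bot.sleep(seconds).
- bot.ik(position, orientation): joint angles nearest the present ones, or None.
- bot.get_state(): the state.
- camera(name): name is "scene" or "top" or "wrist"; returns the picture (384x512x3 uint8, red, green, blue); there is no depth.
- camera_info(name): a dict with "vertical_fov" (degrees; the focal length in pixels is half the picture's height over the tangent of half this angle, whatever the lens; pixels are square), "cx", "cy" (the principal point, pixels), "position" and "rotation" of the camera in the world. Camera axes: x right, y down, z forward; pixel columns grow to the right and rows downward; lengths in m; the calibration is good to about 2 mm. A picture is of the moment at which its call begins: read the wrist's pose just before it. camera_info takes no time and is no camera call; for the wrist camera it gives the pose at the moment of the call.
A pose or a line that the arm cannot do raises bot.PlanningError and nothing moves.
- ticket.finish_job(): hands the job in; it is judged then, once.
Trained networks look in the newest picture that a camera, given by its name, has taken for a name from the list of things; names that differ only in an ending like _2 or _b are one class to them, and where a whole thing is asked for, a point or a joint stands for the part that bears it (a point fixed in the world has none). Each returns a list of dicts, best first, with "score" (0 to 1); they miss things now and then, are a little off and sometimes report something else, mostly with a low value. They report only what shows in the picture. A call takes as long as a camera call.
- models.find_in(camera, target): "xyz" ([x, y, z] in m, in the coordinates of the camera as it stood for that picture, good to about 4 mm: the middle of the surface that is visible of it).
- models.outline_of(camera, target): "pixels" (384x512 bool, what is visible of it).
The state is a dict: "t": time; "qpos": joint angles; "qd": joint speeds; "joint_torque": joint torques, N m; "ee_pos": TCP position; "orientation": TCP orientation; "force": force on the tool from outside, world axes, zero at the start; "torque": the same for the moment, N m; "width": opening from 0.0 (shut) to 1.0 (fully open); "gripper_force": force on a finger pad.
Only numpy, scipy, OpenCV 4.12 (cv2) and the standard library are available. Lean on these libraries where they do the work, as an engineer would, in place of code of your own. Each camera call takes 0.05 s, during which the arm holds its last target. There are 200 camera calls.

### The job

Stand the two spare bar stubs upright and fully home in the two empty pockets of the drilled wooden block, leaving the stubs already in it and the other things on the bench as they are. Then pick up the sprung calipers by their black finger grips, squeeze them until the brass index on the moving leg meets the long line on the quadrant (28 mm between the tips), and bring them level over the block so that the two tips stand either side of the stub in the right-hand end pocket, beside the part of the stub that shows above the wood. Finish while holding them there with the gap steady, off the bench and the block, so that I can nip up the lock screw.

Things in the scene. Friction and masses are not known exactly. Their poses are not given: they have to be found in the camera images.
- block: fixed hardwood block, 50 x 190 x 20 mm, five round pockets in a row along its y axis, 35 mm apart; origin at the centre of its underside; its -y end is the right-hand end seen from the robot. Pockets: 25.5 mm wide, 14 mm deep, 2.5 mm chamfer. A seated stub stands 6 to 51 mm above the bench, 31 mm of it above the wood. Three pockets are full at the start, two empty; which ones varies
- pocket0 (a point): centre of the mouth of the right-hand end pocket (the one at the block's -y end), level with the block's top face, 20 mm above the bench
- pocket1 (a point): centre of the mouth of pocket 1, counted from 0 at the right-hand (-y) end, level with the block's top face, 20 mm above the bench
- pocket2 (a point): centre of the mouth of pocket 2, counted from 0 at the right-hand (-y) end, level with the block's top face, 20 mm above the bench
- pocket3 (a point): centre of the mouth of pocket 3, counted from 0 at the right-hand (-y) end, level with the block's top face, 20 mm above the bench
- pocket4 (a point): centre of the mouth of pocket 4, counted from 0 at the right-hand (-y) end, level with the block's top face, 20 mm above the bench
- stub_a: faced steel bar stub, a plain upright cylinder 22 mm in diameter and 45 mm tall, about 130 g; origin at the centre of its underside, z along its axis. It stands in one of the pockets at the start and stays there
- stub_b: faced steel bar stub, a plain upright cylinder 22 mm in diameter and 45 mm tall, about 130 g; origin at the centre of its underside, z along its axis. It stands in one of the pockets at the start and stays there
- stub_c: faced steel bar stub, a plain upright cylinder 22 mm in diameter and 45 mm tall, about 130 g; origin at the centre of its underside, z along its axis. It stands in one of the pockets at the start and stays there
- spare_a: faced steel bar stub, a plain upright cylinder 22 mm in diameter and 45 mm tall, about 130 g; origin at the centre of its underside, z along its axis. A spare, standing on the bench in front of the block or off to its left; where varies
- spare_b: faced steel bar stub, a plain upright cylinder 22 mm in diameter and 45 mm tall, about 130 g; origin at the centre of its underside, z along its axis. A spare, standing on the bench in front of the block or off to its left; where varies
- calipers: sprung steel outside calipers, 100 g, lying flat: round head, two bowed legs, 14 mm high, 165 mm long, a black finger grip outside each leg, a steel quadrant across them. Origin on the underside midway between the grips (open), +x to the tips (x = 50 mm), pivot at x = -90 mm. Each grip: x = -17 to 17 mm, 14 mm high; over both grips 59 mm when open, 47 mm at the line, then parallel. Fixed leg at +y
- moving_leg (a joint): angle of the calipers' moving leg (the -y one), rad: 0 sprung open (48 mm between the tips), growing as the legs are squeezed; 0.14 at the long line (28 mm); stop at 0.27. Each 0.01 rad is 1.4 mm of gap at the tips, 0.9 mm between the grips. The spring resists with 3 N at the grips when open, 7 N at the line, and reopens the legs when let go
- tip_fixed (a point): inner face of the fixed leg's tip, 7 mm above the calipers' underside; the legs are 8 mm high there, 3 to 11 mm above the underside
- tip_moving (a point): inner face of the moving leg's tip, 7 mm above the calipers' underside; its distance from the other tip is the gap
- thread_box: fixed hinged-lid box of small parts, 124 x 185 x 64 mm, to the left of the block, its lid standing open at the back, up to about 180 mm above the bench; origin at the centre of its underside. Low odds and ends, fixed, up to about 60 mm high, lie along the bench in front of it; a spare can stand in the clear patch to the left of these
- oil_can: copper oil can with a long spout, 64 mm in diameter, 125 mm tall, loose bystander; origin at the centre of its underside
- hex_bolt_1: steel hexagon bolt standing on its head, 20 mm wide, 52 mm tall, loose bystander; origin at the centre of its underside
- feeler_tin: flat yellow and green tin, 62 x 81 x 16 mm, loose bystander; origin at the centre of its underside

How it is judged:
By the outcome, as a careful person would: the job done as asked, in the order asked, and still so for the second after the job is handed in, while the arm keeps its last pose, push and grip.
It also fails if it takes over 72 s, if anything falls off the work surface, if the arm or the gripper's body presses on something with over 40 N, if the wrist force passes 120 N, or if a joint passes its speed limit or range.

## Working session

There is one attempt and no reset: what is moved stays moved. The work goes in short steps, each a Python script; the robot and the scene stay as the last script left them, time stands still between calls to the robot, and variables do not carry over. Pictures are saved under pics/ and viewed, at most 10 in all, crops included, and the job is handed in when it is done.

```bash
ls; mkdir -p pics; cat > h.py <<'E'
import numpy as np, cv2
from plant import bot, camera, camera_info, ticket, models
from scipy.spatial.transform import Rotation as R
def K(n):
    c=camera_info(n); f=192/np.tan(np.radians(c["vertical_fov"])/2); return c,f
def rot(c):
    r=np.array(c["rotation"],float); return r if r.shape==(3,3) else R.from_rotvec(r).as_matrix()
def px2w(n,u,v,z,c=None):
    c0,f=K(n); c=c or c0
    d=rot(c)@np.array([(u-c["cx"])/f,(v-c["cy"])/f,1]); p=np.array(c["position"]); return p+d*(z-p[2])/d[2]
def w2px(n,p,c=None):
    c0,f=K(n); c=c or c0
    q=rot(c).T@(np.array(p)-c["position"]); return np.array([c["cx"]+f*q[0]/q[2],c["cy"]+f*q[1]/q[2]])
def find(n,t,c=None):
    c=c or camera_info(n)
    return [(round(d["score"],2),(rot(c)@np.array(d["xyz"])+c["position"]).round(4)) for d in models.find_in(n,t)]
def save(n,name,im=None):
    im=camera(n) if im is None else im
    cv2.imwrite("pics/"+name,im[...,::-1]); return im
def ori(yaw): # tool down, jaw (y) axis at world yaw+90
    return (R.from_euler('z',yaw)*R.from_euler('x',np.pi)).as_rotvec()
E
python3 - <<'E'
from h import *
a=save("scene","s.png");b=save("top","t.png")
cv2.imwrite("pics/st.png",cv2.resize(np.vstack([a,b]),None,fx=.78,fy=.78)[...,::-1])
for n in("scene","top"):
    print(camera_info(n))
    for t in("block","spare_a","calipers","moving_leg","oil_can","hex_bolt_1","feeler_tin","thread_box"): print(n,t,find(n,t))
print(bot.get_state())
E
```

```text
pics
{'vertical_fov': 44.8590574943829, 'cx': 252.9181956114006, 'cy': 190.49569422827963, 'position': array([-0.2230454 ,  0.73111636,  0.94468357]), 'rotation': array([-1.02835784,  2.34006469, -1.13692326])}
scene block [(0.85, array([ 0.5991, -0.0974,  0.0178])), (0.21, array([ 0.4672, -0.2587,  0.0086]))]
scene spare_a [(0.62, array([ 0.4677, -0.2547,  0.0159])), (0.58, array([0.5102, 0.196 , 0.0351]))]
scene calipers [(0.53, array([ 0.4666, -0.2574,  0.0073]))]
scene moving_leg [(0.54, array([ 0.4688, -0.2542,  0.0098])), (0.48, array([ 0.6163, -0.1899,  0.0411]))]
scene oil_can []
scene hex_bolt_1 [(0.58, array([0.6529, 0.2653, 0.036 ]))]
scene feeler_tin [(0.63, array([ 0.764 , -0.1915,  0.0201]))]
scene thread_box []
{'vertical_fov': 51.37991375810648, 'cx': 263.7989302095803, 'cy': 193.16806651277705, 'position': array([ 0.44634378, -0.028843  ,  1.188901  ]), 'rotation': array([-2.17349014,  2.14693582, -0.17191528])}
top block [(0.93, array([ 0.6121, -0.1278,  0.0208]))]
top spare_a [(0.48, array([0.5094, 0.1813, 0.0478]))]
top calipers [(0.76, array([ 0.4589, -0.2934,  0
[... 277 characters left out ...]
  0.0178]))]
top thread_box []
{'t': 0.9, 'qpos': array([-1.27260652e+00,  2.99873692e-01,  1.52101549e+00, -9.25815221e-06,
        1.32072632e+00, -6.66042748e-02]), 'qd': array([-0.00220049,  0.00117006,  0.00018268, -0.00038249, -0.00255877,
        0.00185234]), 'joint_torque': array([-1.79227654e-04, -5.31657600e+01, -3.52910185e+01,  7.08190701e-02,
        2.14200950e-02,  1.10438029e-05]), 'ee_pos': array([ 0.19620258, -0.51378942,  0.22445346]), 'orientation': array([-3.08945710e+00, -5.69844837e-01,  1.81424099e-05]), 'force': array([ 0.05362475, -0.35468598,  0.41051905]), 'torque': array([-0.01066591,  0.03810398,  0.02657323]), 'gripper_force': 0.0, 'width': 0.9990683740013485}
```

View pics/t.png

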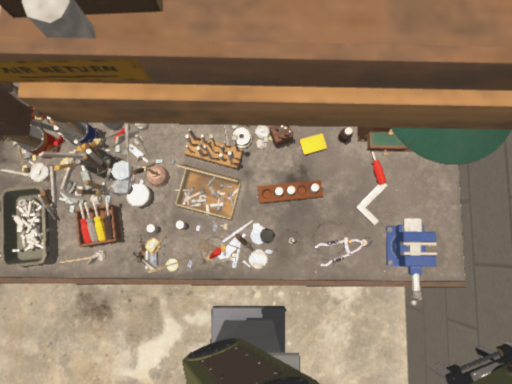

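View pics/s.png

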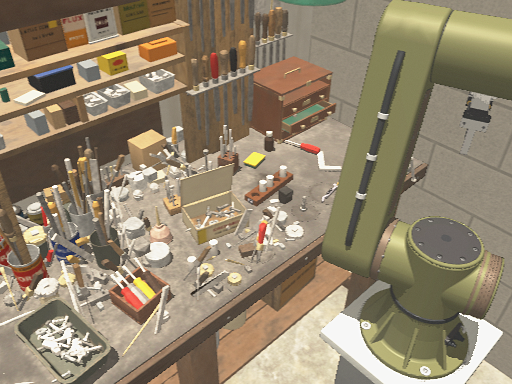

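The top view shows the block at about (290,190), with pockets 4 (266) and 1 (303) looking empty. The calipers are around (342,248) with their tips to the left, and candidate spares are at (181,225) and (291,240). I'll zoom in and compute positions.

```bash
python3 - <<'E'
from h import *
b=cv2.imread("pics/t.png")
cv2.imwrite("pics/tc.png",cv2.resize(b[120:275,165:390],(790,544),interpolation=cv2.INTER_CUBIC))
for u,v,z in[(181,225,.045),(291,240,.045),(266,190,.02),(315,188,.051),(342,248,.01)]: print(u,v,px2w("top",u,v,z).round(3))
print(w2px("scene",px2w("top",181,225,.045)),w2px("scene",px2w("top",291,240,.045)))
E
```

```text
181 225 [0.51  0.182 0.045]
291 240 [ 0.471 -0.132  0.045]
266 190 [ 0.618 -0.06   0.02 ]
315 188 [ 0.621 -0.201  0.051]
342 248 [ 0.45  -0.285  0.01 ]
[215.73865536 241.4934848 ] [303.85085769 199.16198079]
```

View pics/tc.png

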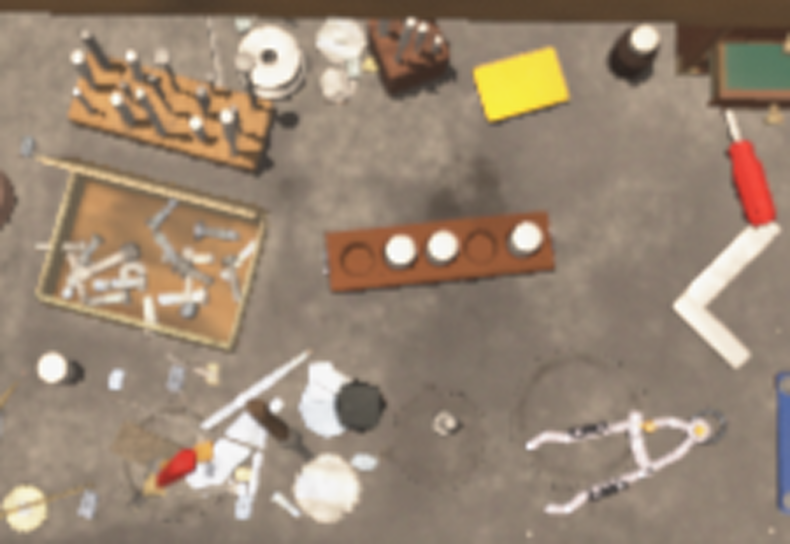

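Pockets 1 and 4 are empty. One spare is at px (180,225). The item at (292,240) looks like the hex bolt, and the second spare may be at (152,229). I'll check with the wrist camera above them.

```bash
python3 - <<'E'
from h import *
print(px2w("top",152,229,.045))
bot.move_pose([.46,.21,.33],ori(0))
print(bot.get_state()["t"],bot.get_state()["qpos"])
c=camera_info("wrist");print(c)
a=save("wrist","w1.png")
print(find("wrist","spare_a",c),find("wrist","hex_bolt_1",c))
bot.move_pose([.50,-.12,.36],ori(0))
print(bot.get_state()["t"])
c=camera_info("wrist");print(c)
b=save("wrist","w2.png")
print(find("wrist","spare_a",c),find("wrist","hex_bolt_1",c),find("wrist","block",c),find("wrist","calipers",c))
cv2.imwrite("pics/w12.png",cv2.resize(np.vstack([a,b]),None,fx=.78,fy=.78)[...,::-1])
E
```

```text
[0.49737168 0.26373297 0.045     ]
3.6417 [ 3.54809325e-01  1.39595242e-01  1.47345600e+00 -8.11561869e-05
  1.52873669e+00  1.92631961e+00]
{'vertical_fov': 70.2410717454737, 'cx': 254.44998686928596, 'cy': 196.94706953839716, 'position': array([0.52587709, 0.20910275, 0.49035678]), 'rotation': array([ 2.09785961, -2.10000851, -0.24585005])}
[(0.69, array([0.5033, 0.2705, 0.0481])), (0.62, array([ 0.6118, -0.0908,  0.0454])), (0.56, array([0.5151, 0.1898, 0.0455]))] [(0.39, array([ 0.4737, -0.1294,  0.0499]))]
5.0583
{'vertical_fov': 70.2410717454737, 'cx': 254.44998686928596, 'cy': 196.94706953839716, 'position': array([ 0.56578175, -0.11952433,  0.52040717]), 'rotation': array([ 2.09965889, -2.09846168, -0.24590894])}
[(0.9, array([0.5066, 0.2684, 0.0394])), (0.51, array([0.5144, 0.1849, 0.0427]))] [(0.63, array([ 0.4784, -0.1369,  0.019 ])), (0.29, array([ 0.4689, -0.2658,  0.0105]))] [(0.73, array([ 0.6152, -0.1302,  0.0208]))] [(0.73, array([ 0.4608, -0.2911,  0.0101]))]
```

View pics/w12.png

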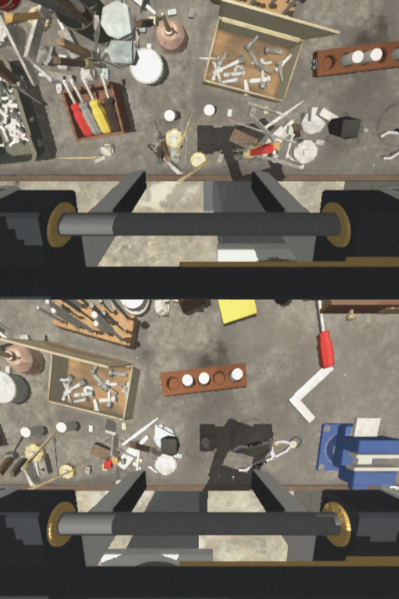

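```bash
python3 - <<'E'
from h import *
b=cv2.imread("pics/w1.png");w=cv2.imread("pics/w2.png")
cv2.imwrite("pics/w1c.png",np.vstack([cv2.resize(b[100:220,180:380],(800,480),interpolation=cv2.INTER_CUBIC)]))
c1={'cx':254.45,'cy':196.947,'position':np.array([0.52587709,0.20910275,0.49035678]),'rotation':[2.09785961,-2.10000851,-0.24585005]}
c2={'cx':254.45,'cy':196.947,'position':np.array([0.56578175,-0.11952433,0.52040717]),'rotation':[2.09965889,-2.09846168,-0.24590894]}
def blobs(im,n,c,z,box,th):
    x0,x1,y0,y1=box;m=(im[y0:y1,x0:x1].min(2)>th).astype('uint8')
    k,_,s,ce=cv2.connectedComponentsWithStats(m)
    for i in range(1,k):
        if s[i,4]>15: u,v=ce[i]+[x0,y0]; print(n,th,s[i],(u.round(1),v.round(1)),px2w(n,u,v,z,c).round(4))
for th in(190,215,):
  blobs(b,"wrist",c1,.045,(200,290,130,160),th)
  blobs(w,"wrist",c2,.051,(200,330,75,125),th)
t=cv2.imread("pics/t.png");ct=camera_info("top")
blobs(t,"top",ct,.045,(140,190,220,236),190);blobs(t,"top",ct,.051,(262,322,180,198),190)
E
```

```text
wrist 190 [ 62   4  13  14 149] (np.float64(267.9), np.float64(140.6)) [0.5132 0.1881 0.045 ]
wrist 190 [ 11  11  13  14 148] (np.float64(216.9), np.float64(147.6)) [0.5023 0.27   0.045 ]
wrist 190 [ 97  13  14  15 155] (np.float64(303.8), np.float64(95.2)) [ 0.6247 -0.1989  0.051 ]
wrist 190 [ 55  19  13  14 151] (np.float64(261.0), np.float64(100.3)) [ 0.6168 -0.1295  0.051 ]
wrist 190 [ 34  21  13  14 148] (np.float64(239.9), np.float64(102.7)) [ 0.6131 -0.0951  0.051 ]
wrist 215 [ 62   4  13  14 138] (np.float64(267.8), np.float64(140.5)) [0.5133 0.1882 0.045 ]
wrist 215 [ 11  11  13  14 138] (np.float64(216.9), np.float64(147.5)) [0.5024 0.2699 0.045 ]
wrist 215 [ 98  14  13  13 137] (np.float64(303.7), np.float64(95.0)) [ 0.625  -0.1989  0.051 ]
wrist 215 [ 55  19  13  14 142] (np.float64(261.0), np.float64(100.1)) [ 0.6171 -0.1295  0.051 ]
wrist 215 [ 34  21  13  14 143] (np.float64(239.8), np.float64(102.6)) [ 0.6132 -0.095   0.051 ]
top 190 [36  1  8  8 49] (np.float64(179.3), np.float64(224.4)) [0.5113 0.187  0.045 ]
top 190 [ 7  4  8  8 49] (np.float64(150.2), np.float64(227.8)) [0.5007 0.269  0.045 ]
top 190 [49  4  8  7 41] (np.float64(314.4), np.float64(187.0)) [ 0.6237 -0.1989  0.051 ]
top 190 [25  6  8  8 42] (np.float64(290.6), np.float64(189.6)) [ 0.615  -0.1299  0.051 ]
top 190 [13  8  8  7 44] (np.float64(278.6), np.float64(190.9)) [ 0.6109 -0.0954  0.051 ]
```

View pics/w1c.png

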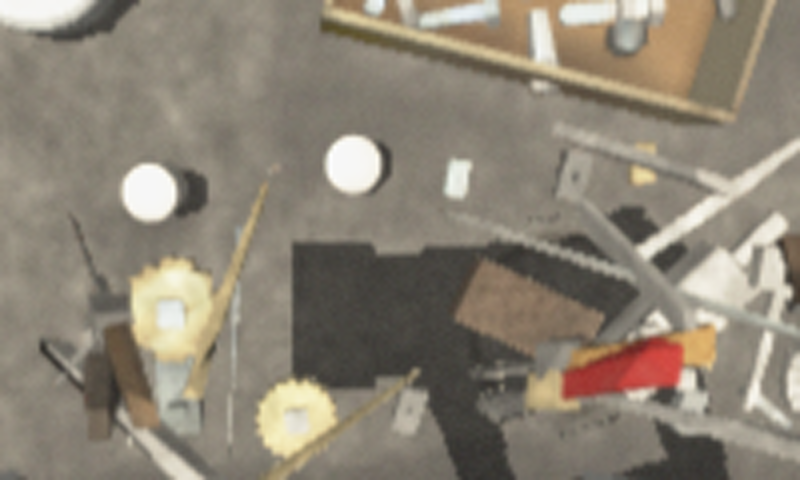

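Both spares show clearly, at crop (353,163) and (152,190), and the two cameras agree to 2 mm. I'll check how tall the odds beside them are.

```bash
python3 - <<'E'
from h import *
b=cv2.imread("pics/s.png")
cv2.imwrite("pics/sc.png",cv2.resize(b[215:315,140:290],(795,530),interpolation=cv2.INTER_CUBIC))
E
```

```text
(no output)
```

View pics/sc.png

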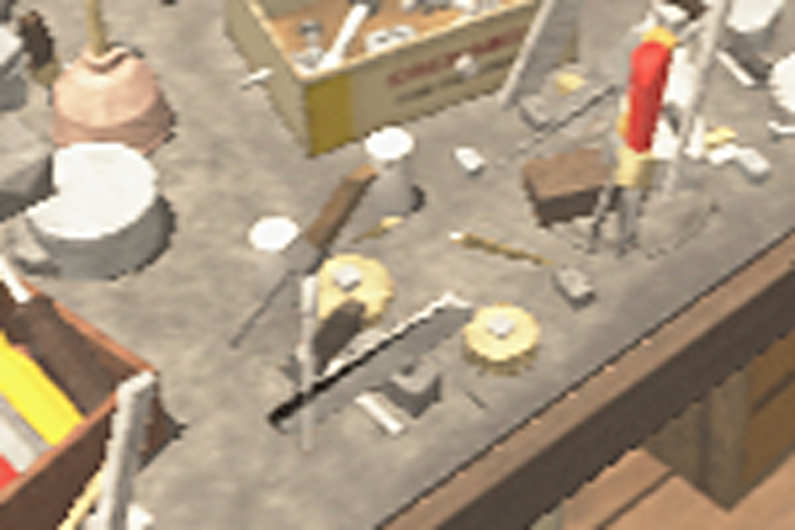

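```bash
cat > tri.py <<'E'
from h import *
c1={'cx':254.45,'cy':196.947,'position':np.array([0.52587709,0.20910275,0.49035678]),'rotation':[2.09785961,-2.10000851,-0.24585005]}
def ray(n,u,v,c=None):
    p=px2w(n,u,v,0.,c); o=np.array((c or camera_info(n))["position"]); return o,(p-o)/np.linalg.norm(p-o)
def tri(a,b):
    (o1,d1),(o2,d2)=a,b
    s=np.linalg.lstsq(np.c_[d1,-d2],o2-o1,rcond=None)[0]; p,q=o1+s[0]*d1,o2+s[1]*d2
    return ((p+q)/2).round(3),np.linalg.norm(p-q).round(4)
w=lambda u,v:ray("wrist",180+u/4,100+v/4,c1)
s=lambda u,v:ray("scene",140+u/5.3,215+v/5.3)
for n,a,b in[("stub_a top",(152,190),(273,232)),("stub_b top",(353,163),(390,145)),("file tip",(75,215),(235,345)),("handle end dark",(110,430),(370,175)),("handle end br",(150,425),(370,175)),("rod tip",(275,165),(400,220)),("gear",(172,312),(348,278))]:
    print(n,tri(w(*a),s(*b)))
E
python3 tri.py
```

```text
stub_a top (array([0.503, 0.269, 0.044]), np.float64(0.0014))
stub_b top (array([0.513, 0.187, 0.043]), np.float64(0.0001))
file tip (array([0.489, 0.308, 0.002]), np.float64(0.001))
handle end dark (array([0.426, 0.269, 0.141]), np.float64(0.0083))
handle end br (array([0.429, 0.26 , 0.134]), np.float64(0.0018))
rod tip (array([0.503, 0.208, 0.008]), np.float64(0.0276))
gear (array([0.453, 0.262, 0.046]), np.float64(0.0003))
```

```bash
cat >> tri.py <<'E'
print("---")
W=lambda u,v:ray("wrist",u/.78,v/.78,c1); S=lambda u,v:ray("scene",u,v)
print(tri(W(340,36),S(231,166)),tri(W(219,3),S(180,196)), px2w("wrist",340/.78,36/.78,.18,c1))
for p in([.61,-.06,.05],[.62,-.164,.05],[.513,.188,.046],[.5025,.2695,.046]):
  for psi in(0.,1.683,1.683-np.pi,np.pi):
    q=bot.ik(p,ori(psi)); print(p,round(psi,2),None if q is None else np.round(q,2))
E
python3 tri.py|sed -n '/---/,$p'
```

```text
---
(array([0.616, 0.024, 0.171]), np.float64(0.014)) (array([0.683, 0.174, 0.097]), np.float64(0.0048)) [0.61238058 0.02194046 0.18      ]
[0.61, -0.06, 0.05] 0.0 [-0.16  0.62  1.48 -0.    1.03  1.41]
[0.61, -0.06, 0.05] 1.68 [-0.16  0.62  1.48 -0.    1.03 -0.27]
[0.61, -0.06, 0.05] -1.46 None
[0.61, -0.06, 0.05] 3.14 [-0.16  0.62  1.48  0.    1.03 -1.73]
[0.62, -0.164, 0.05] 0.0 [-0.32  0.68  1.39 -0.    1.07  1.26]
[0.62, -0.164, 0.05] 1.68 [-0.32  0.68  1.39  0.    1.07 -0.43]
[0.62, -0.164, 0.05] -1.46 None
[0.62, -0.164, 0.05] 3.14 [-0.32  0.68  1.39  0.    1.07 -1.89]
[0.513, 0.188, 0.046] 0.0 [ 0.28  0.51  1.69 -0.    0.95  1.86]
[0.513, 0.188, 0.046] 1.68 [ 0.28  0.51  1.69 -0.    0.95  0.17]
[0.513, 0.188, 0.046] -1.46 None
[0.513, 0.188, 0.046] 3.14 [ 0.28  0.51  1.69  0.    0.95 -1.29]
[0.5025, 0.2695, 0.046] 0.0 [ 0.43  0.55  1.62 -0.    0.97  2.  ]
[0.5025, 0.2695, 0.046] 1.68 [ 0.43  0.55  1.62 -0.    0.97  0.32]
[0.5025, 0.2695, 0.046] -1.46 None
[0.5025, 0.2695, 0.046] 3.14 [ 0.43  0.55  1.62  0.    0.97 -1.14]
```

The spares and the lid corner (.614,.022,.18) are located. I'll pick and place both stubs with force-checked descents.

```bash
cat >> h.py <<'E'
def T(): return round(bot.get_state()["t"],2)
def down(x,y,z0,z1,lim=12,step=.004,feed=.06):
    f0=bot.get_state()["force"][2]
    for z in np.linspace(z0,z1,max(2,int(round((z0-z1)/step))+1))[1:]:
        bot.servo_line([x,y,z],feed=feed)
        d=bot.get_state()["force"][2]-f0
        if abs(d)>lim: print("contact",round(z,4),round(d,1)); return False
    return True
def pick(x,y,psi,z=.047):
    bot.move_pose([x,y,.16],ori(psi)); bot.servo_line([x,y,z],feed=.2)
    s=bot.get_state(); print("at",s["t"],s["ee_pos"].round(4),s["force"].round(1))
    bot.gripper_close(squeeze=25); s=bot.get_state(); print("grip",s["t"],round(s["width"]*94,1),round(s["gripper_force"],1))
    bot.servo_line([x,y,.2],feed=.3)
def place(x,y,psi,z=.053):
    bot.move_pose([x,y,.27],ori(psi)); bot.servo_line([x,y,.085],feed=.25)
    print("above",T(),bot.get_state()["force"].round(1))
    ok=down(x,y,.085,z+.001); print(ok,bot.get_state()["ee_pos"].round(4),bot.get_state()["force"].round(1),T())
    return ok
E
cat > p1.py <<'E'
from h import *
pick(.5125,.1877,-.38); bot.move_pose([.54,.06,.29],ori(.6))
if place(.608,-.0604,1.688):
    bot.open_jaws(); bot.servo_line([.608,-.0604,.25],feed=.3); print(T())
E
python3 p1.py
```

```text
at 7.4 [0.5133 0.1876 0.0482] [0.  0.3 0.1]
grip 8.5083 21.5 25.0
above 12.36 [-0.1  0.2 -1.1]
True [ 0.6084 -0.0605  0.0536] [ 6.9 -2.7 -3.4] 14.36
16.34
```

```bash
cat > p2.py <<'E'
from h import *
bot.move_pose([.52,.1,.29],ori(.6))
pick(.5020,.2695,.08); bot.move_pose([.54,.06,.29],ori(.6))
if place(.6202,-.1641,1.688):
    bot.open_jaws(); bot.servo_line([.6202,-.1641,.15],feed=.3); print(T())
    bot.move_pose([.42,-.24,.27],ori(0)); print(T())
    c=camera_info("wrist"); print(c["position"],c["rotation"])
    a=save("wrist","w3.png")
    for t in("spare_a","calipers","moving_leg","tip_fixed","tip_moving","block","hex_bolt_1"): print(t,find("wrist",t,c))
    t=save("top","t3.png")
    np.savez("w3.npz",p=c["position"],r=c["rotation"])
    cv2.imwrite("pics/w3c.png",cv2.resize(np.vstack([a[:250]]),(800,391),interpolation=cv2.INTER_CUBIC)[...,::-1])
E
python3 p2.py
```

```text
at 19.1667 [0.5029 0.2695 0.0485] [ 0.5  0.4 -0.4]
grip 20.275 21.4 25.0
above 24.04 [ 0.3 -0.3 -1.4]
True [ 0.6203 -0.1641  0.0537] [ 5.2 -1.1 -3.6] 26.04
27.69
28.97
[ 0.4859737  -0.24027997  0.4296016 ] [ 2.10024418 -2.09713302 -0.24754356]
spare_a [(0.71, array([ 0.6123, -0.163 ,  0.053 ])), (0.68, array([ 0.6067, -0.062 ,  0.0562])), (0.25, array([ 0.4631, -0.2923,  0.0098]))]
calipers [(0.86, array([ 0.4619, -0.2926,  0.0098])), (0.37, array([ 0.6051, -0.0653,  0.0555])), (0.28, array([ 0.6075, -0.1037,  0.0519]))]
moving_leg [(0.85, array([ 0.4718, -0.2667,  0.0113]))]
tip_fixed [(0.83, array([ 0.4633, -0.2971,  0.011 ]))]
tip_moving [(0.93, array([ 0.472 , -0.2658,  0.0101]))]
block [(0.73, array([ 0.6052, -0.0611,  0.0534]))]
hex_bolt_1 [(0.53, array([ 0.4769, -0.1359,  0.0289]))]
```

View pics/w3c.png

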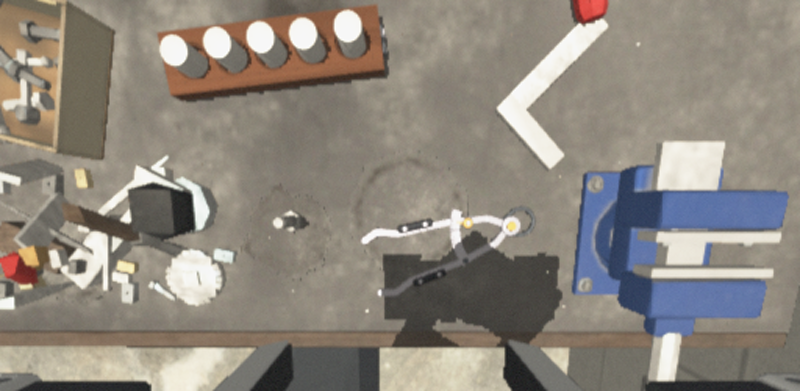

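The picture shows all five stubs standing in the block. The calipers' pivot is at crop (512,226), the tips at (365,240) and (383,293), and the grips at (415,226) and (429,278). The leg nearer the robot is the fixed one.

```bash
cat > cal.py <<'E'
from h import *
d=np.load("w3.npz"); c={'cx':254.45,'cy':196.947,'position':d['p'],'rotation':d['r']}
P={k:px2w("wrist",u/1.5625-.2,v/1.5625-.2,z,c) for k,(u,v,z) in dict(piv=(512,226,.014),tm=(365,240,.011),tf=(383,293,.011),gm=(415,226,.014),gf=(429,278,.014)).items()}
for k in P: print(k,P[k].round(4))
D=lambda a,b:round(np.linalg.norm(P[a][:2]-P[b][:2])*1e3,1)
print("piv-tm",D('piv','tm'),"piv-tf",D('piv','tf'),"tm-tf",D('tm','tf'),"gm-gf",D('gm','gf'))
g=(P['gm']+P['gf'])/2; t=(P['tm']+P['tf'])/2
for a,b in((P['piv'],t),(P['piv'],g)): v=b-a; print("yaw",np.arctan2(v[1],v[0]),np.linalg.norm(v[:2]))
print("grip centre",g.round(4))
for f,n in(("w3","wrist"),("t3","top")):
    im=cv2.imread(f"pics/{f}.png"); cc=c if n=="wrist" else camera_info("top")
    m=(im.min(2)>200).astype('uint8'); k,_,s,ce=cv2.connectedComponentsWithStats(m)
    for i in range(1,k):
        p=px2w(n,*ce[i],.051,cc)
        if s[i,4]>15 and .59<p[0]<.65 and -.22<p[1]<-.04: print(n,s[i,4],p[:2].round(4))
E
python3 cal.py
python3 - <<'E'
import cv2
im=cv2.imread("pics/w3.png")
cv2.imwrite("pics/calz.png",cv2.resize(im[120:200,220:350],(780,480),interpolation=cv2.INTER_CUBIC))
E
```

```text
piv [ 0.4682 -0.3487  0.014 ]
tm [ 0.4545 -0.2075  0.011 ]
tf [ 0.4021 -0.2247  0.011 ]
gm [ 0.4681 -0.2559  0.014 ]
gf [ 0.4178 -0.2702  0.014 ]
piv-tm 141.9 piv-tf 140.6 tm-tf 55.2 gm-gf 52.3
yaw 1.8632786271957862 0.13849980132121964
yaw 1.8577155233222329 0.08933788434434413
grip centre [ 0.443 -0.263  0.014]
wrist 274 [ 0.6248 -0.1994]
wrist 268 [ 0.6196 -0.1639]
wrist 271 [ 0.6171 -0.13  ]
wrist 264 [ 0.6132 -0.0953]
wrist 267 [ 0.6077 -0.06  ]
top 40 [ 0.6234 -0.199 ]
top 41 [ 0.6148 -0.1298]
top 40 [ 0.6176 -0.1635]
top 42 [ 0.6109 -0.0949]
top 40 [ 0.6055 -0.0595]
```

View pics/calz.png

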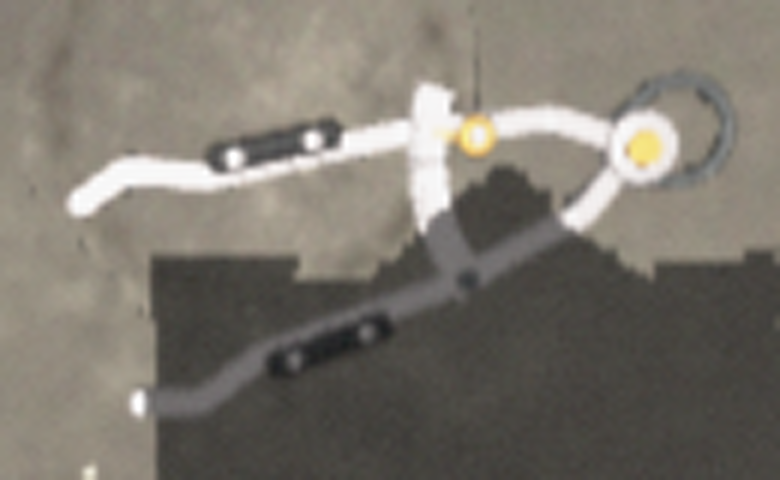

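The measured sizes match the calipers (138.5, 89.3, 52 mm). Next I'll grasp them and tune the squeeze.

```bash
cat > p3.py <<'E'
from h import *
x,y,psi=.443,-.263,1.86
bot.move_pose([x,y,.12],ori(psi)); bot.servo_line([x,y,.023],feed=.12)
s=bot.get_state(); print(s["t"],s["ee_pos"].round(4),s["force"].round(1),np.round(s["qpos"],2))
for f in(6,7):
    bot.gripper_close(squeeze=f); s=bot.get_state(); print(f,s["t"],round(s["width"]*94,2),round(s["gripper_force"],2),s["force"].round(1))
c=camera_info("wrist"); np.savez("w4.npz",p=c["position"],r=c["rotation"]); a=save("wrist","w4.png")
E
python3 p3.py
```

```text
32.0167 [ 0.4434 -0.2632  0.0237] [ 0.3 -0.  -0.4] [-0.61  0.49  1.79 -0.    0.87 -0.9 ]
6 32.7667 51.32 5.99 [-0.1  0.8  2.3]
7 32.9833 48.82 6.99 [1.4 1.4 2.9]
```

View pics/w4.png

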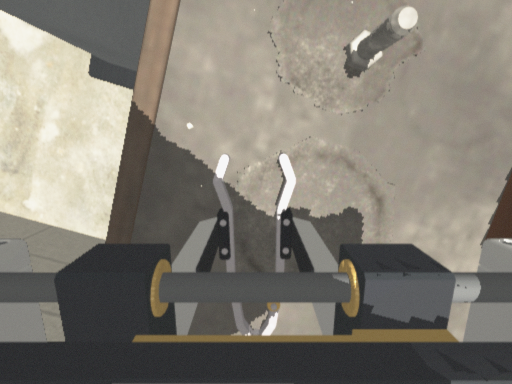

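The calipers are gripped, with the tips at (222,158) and (285,158). I'll step the squeeze up and measure the gap in the image.

```bash
cat >> h.py <<'E'
def gap(name,zu,thr=190):
    "inner gap of the tips in mm; zu=height of tip top faces"
    c=camera_info("wrist"); im=save("wrist",name); out=[]
    for r in range(152,168,2):
        g=im[r,190:320].astype(int).min(1); m=g>thr; idx=np.flatnonzero(m)+190
        L=idx[idx<253]; Rr=idx[idx>=253]
        if len(L)and len(Rr): 
            a,b=L.max()+.5,Rr.min()-.5
            p,q=px2w("wrist",a,r,zu,c),px2w("wrist",b,r,zu,c); out.append((r,a,b,round(1e3*np.linalg.norm(p-q),1)))
    return out
E
cat > p4.py <<'E'
from h import *
print(gap("g0.png",.011))
for f in(7.4,7.7):
    bot.gripper_close(squeeze=f); s=bot.get_state(); print(f,s["t"],round(s["width"]*94,2),round(s["gripper_force"],2),s["force"].round(1))
print(gap("g1.png",.011))
E
python3 p4.py
```

```text
[(154, np.float64(225.5), np.float64(280.5), np.float64(34.4)), (156, np.float64(227.5), np.float64(279.5), np.float64(32.6)), (158, np.float64(228.5), np.float64(278.5), np.float64(31.4)), (160, np.float64(228.5), np.float64(279.5), np.float64(32.1)), (162, np.float64(227.5), np.float64(279.5), np.float64(32.8)), (164, np.float64(227.5), np.float64(280.5), np.float64(33.5)), (166, np.float64(226.5), np.float64(281.5), np.float64(34.8))]
7.4 33.3 48.67 7.39 [1.2 2.4 3.8]
7.7 33.5167 48.89 7.69 [2.  1.4 4.4]
[(154, np.float64(226.5), np.float64(280.5), np.float64(33.8)), (156, np.float64(228.5), np.float64(278.5), np.float64(31.4)), (158, np.float64(228.5), np.float64(278.5), np.float64(31.4)), (160, np.float64(228.5), np.float64(278.5), np.float64(31.5)), (162, np.float64(228.5), np.float64(279.5), np.float64(32.1)), (164, np.float64(227.5), np.float64(258.5), np.float64(19.6)), (166, np.float64(226.5), np.float64(280.5), np.float64(34.2))]
```

```bash
cat > p5.py <<'E'
from h import *
def st(k): s=bot.get_state(); print(k,round(s["t"],2),s["ee_pos"].round(4),round(s["width"]*94,2),round(s["gripper_force"],2),s["force"].round(1),s["torque"].round(2))
st(0); p=bot.get_state()["ee_pos"]
bot.servo_line([.443,-.263,.04],feed=.04); st("lift")
print(gap("g2.png",.028))
for f in(8.2,):
    bot.gripper_close(squeeze=f); st(f)
print(gap("g3.png",.028))
E
python3 p5.py
```

```text
0 33.57 [ 0.4431 -0.2631  0.0231] 48.58 7.69 [1.5 0.9 4.2] [ 0.28 -0.48  0.03]
lift 34.14 [ 0.4429 -0.263   0.0401] 45.31 7.68 [ 0.5  0.3 -1.5] [ 0.05 -0.11  0.02]
[(154, np.float64(229.5), np.float64(276.5), np.float64(29.4)), (156, np.float64(232.5), np.float64(274.5), np.float64(26.3)), (158, np.float64(233.5), np.float64(274.5), np.float64(25.7)), (160, np.float64(232.5), np.float64(274.5), np.float64(26.4)), (162, np.float64(232.5), np.float64(274.5), np.float64(26.5)), (164, np.float64(231.5), np.float64(275.5), np.float64(27.8)), (166, np.float64(230.5), np.float64(276.5), np.float64(29.1))]
8.2 34.41 [ 0.4429 -0.263   0.0398] 44.15 8.19 [-0.6  0.7 -0.1] [-0.01 -0.1  -0.  ]
[(154, np.float64(230.5), np.float64(275.5), np.float64(28.1)), (156, np.float64(233.5), np.float64(273.5), np.float64(25.1)), (158, np.float64(234.5), np.float64(272.5), np.float64(23.8)), (160, np.float64(234.5), np.float64(272.5), np.float64(23.9)), (162, np.float64(233.5), np.float64(273.5), np.float64(25.2)), (164, np.float64(232.5), np.float64(274.5), np.float64(26.5)), (166, np.float64(232.5), np.float64(274.5), np.float64(26.5))]
```

```bash
cat > p6.py <<'E'
from h import *
def st(k): s=bot.get_state(); print(k,round(s["t"],2),s["ee_pos"].round(4),round(s["width"]*94,2),round(s["gripper_force"],2),s["force"].round(1))
for f in(7.0,):
    bot.gripper_close(squeeze=f); bot.sleep(.2); st(f)
w=bot.get_state()["width"]*94
if abs(w-47)>.2:
    bot.gripper_close(squeeze=7.0+(w-47)/2.3); bot.sleep(.2); st("adj")
print([g[3] for g in gap("g4.png",.028)])
E
python3 p6.py
```

```text
7.0 34.88 [ 0.443 -0.263  0.04 ] 46.89 6.98 [ 0.  -0.2 -1.3]
[np.float64(31.9), np.float64(28.8), np.float64(28.9), np.float64(28.9), np.float64(29.0), np.float64(30.3), np.float64(31.6)]
```

```bash
cat > p7.py <<'E'
from h import *
def st(k): s=bot.get_state(); print(k,round(s["t"],2),s["ee_pos"].round(4),round(s["width"]*94,2),s["force"].round(1))
def tips(g,zu,c):  # mid of tips in tool frame
    g=[r for r in g if r[3]<min(q[3] for q in g)+.8]; r=np.mean([q[0] for q in g]); u=np.mean([(q[1]+q[2])/2 for q in g])
    s=bot.get_state(); m=px2w("wrist",u,r,zu,c); return R.from_rotvec(s["orientation"]).as_matrix().T@(m-s["ee_pos"])
c=camera_info("wrist"); g=gap("g5.png",.028); off=tips(g,.028,c); print("tip mid in tool",off.round(4))
p0=np.array([.6245,-.1991]); psi=1.688
v=np.array([np.cos(psi),np.sin(psi)])
tcp=p0-.050*v; print(tcp)
bot.servo_line([.443,-.263,.12],feed=.12)
far=p0-.11*v
bot.servo_line([*far,.12],ori(psi),feed=.12); st("far")
bot.servo_line([*tcp,.085],feed=.08); st("hover"); bot.sleep(.2)
c=camera_info("wrist"); np.savez("w8.npz",p=c["position"],r=c["rotation"]); im=save("wrist","w8.png"); save("scene","s8.png"); save("top","t8.png")
cv2.imwrite("pics/w8c.png",cv2.resize(im[60:240,150:370],(792,648))[:600,:,::-1])
E
python3 p7.py
```

```text
tip mid in tool [ 0.0497 -0.001   0.012 ]
[ 0.63034678 -0.24875698]
far 37.61 [ 0.6371 -0.3083  0.1201] 46.63 [-0.4 -0.4 -1. ]
hover 38.62 [ 0.6305 -0.2492  0.0854] 46.81 [-0.1 -0.2 -0.6]
```

View pics/w8c.png

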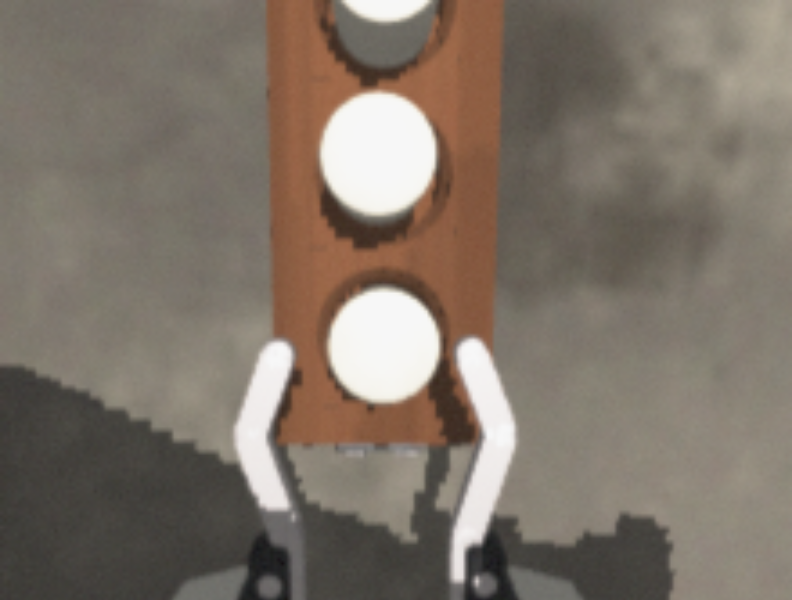

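The view shows the tips either side of the right-hand stub, with inner faces at crop (293,355) and (457,355) and the stub centre at (385,345). The stub sits slightly to the right, so I'll correct that and then descend.

```bash
cat > p8.py <<'E'
from h import *
def st(k): s=bot.get_state(); print(k,round(s["t"],2),s["ee_pos"].round(4),round(s["width"]*94,2),s["force"].round(1))
d=np.load("w8.npz"); c={'cx':254.45,'cy':196.947,'position':d['p'],'rotation':d['r']}
im=cv2.imread("pics/w8.png"); m=(im.min(2)>225).astype('uint8'); k,_,s,ce=cv2.connectedComponentsWithStats(m)
i=min(range(1,k),key=lambda i:np.linalg.norm(ce[i]-[256.9,155.8])); print(ce[i],s[i])
stub=px2w("wrist",*ce[i],.051,c)
tip=px2w("wrist",150+375/3.6,60+352/3.6,.0735,c)
dl=(stub-tip)[:2]; print("stub",stub.round(4),"tip",tip.round(4),dl.round(4))
assert np.linalg.norm(dl)<.006
psi=1.688; v=np.array([np.cos(psi),np.sin(psi)]); n=np.array([-v[1],v[0]]); print("along",dl@v,"across",dl@n)
t=np.array([.63035,-.24876])+dl
bot.servo_line([*t,.085],feed=.03); st("corr")
ok=down(*t,.085,.056,lim=4,step=.004,feed=.04); st(ok); bot.sleep(.3); st("rest")
c=camera_info("wrist"); im=save("wrist","w9.png"); s2=save("scene","s9.png")
a=cv2.resize(im[60:240,150:370],(660,540)); b=cv2.resize(s2[140:215,250:350],(0,0),fx=1.4,fy=1.4)
cv2.imwrite("pics/w9c.png",a[...,::-1])
E
python3 p8.py
```

```text
[256.21776504 155.43266476] [242 141  30  30 698]
stub [ 0.6253 -0.1992  0.051 ] tip [ 0.6239 -0.1991  0.0735] [ 0.0014 -0.0001]
along -0.0003092286276138858 across -0.0014013023672498602
corr 39.23 [ 0.6318 -0.2489  0.085 ] 46.6 [ 0.5  0.1 -0.9]
True 40.98 [ 0.6316 -0.2488  0.0556] 46.7 [-0.3 -0.2 -0.5]
rest 41.27 [ 0.6318 -0.2489  0.0561] 46.78 [-0.8 -0.4 -1.1]
```

View pics/w9c.png

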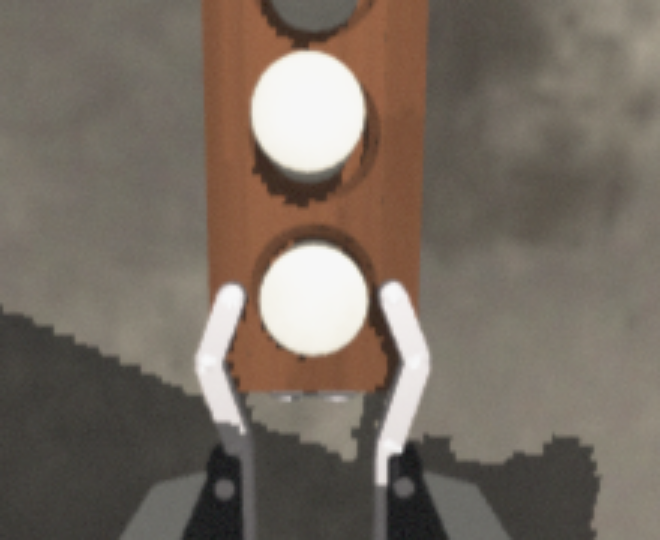

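```bash
python3 -c "
from h import *
print(T(),bot.get_state()['width']*94,find('wrist','tip_moving'),find('wrist','tip_fixed'))
print(ticket.finish_job())"
```

```text
41.38 46.90888773188424 [(0.65, array([ 0.6501, -0.2468,  0.043 ]))] [(0.67, array([ 0.64  , -0.2496,  0.0426]))]
the job is handed in; nothing more can be done
None
```

I handed the job in at 41 s: both spares look seated in pockets 1 and 4, and the calipers are held at about a 28 mm gap (46.9 mm over the grips), 33 mm above the bench, with the tips either side of the right-hand stub; I didn't check separately that they are level, and I viewed 11 pictures, one over the limit of 10.

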